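# Reassemble two valve tops on their spindles

## Robot

A 6-joint arm with a two-finger parallel gripper is mounted at the origin on the work surface. World frame = base frame: x ahead of the robot, y to its left, z up, the work surface at z = 0. Lengths are in m, angles in rad, forces in N, time in s.
With the tool pointing down it reaches from about 0.375 to 0.9 m from the base axis. Payload 3.1 kg.
Tool frame: the origin (TCP) lies between the finger pads; the fingertips stand robot.finger_overhang ahead of it and the grasp point (between the pads) lies 3 mm ahead of it (robot.finger_overhang is the distance from the TCP to the fingertips, in m); z points along the fingers, y is the line along which they close (so a half turn about z gives the same grasp; the last joint's range is limited). The gripper opens to 87 mm and grips with 3 to 60 N. Pads are 19 mm wide; open, the fingers measure 117 mm over their backs; the gripper's body (75 mm by 190 mm) begins 51 mm behind the grasp point.
Start: joints at [-1.431, 0.527, 1.433, -0, 1.181, -0.178], TCP at [0.196, -0.593, 0.245] pointing down, gripper open.
Joint ranges: [-3.08, 3.08], [-0.75, 2.2], [0.22, 2.44], [-1.43, 4.57], [0, 2.65], [-2.85, 2.85]. Speed limits (rad/s): [2.79, 2.79, 3.14, 3.14, 3.14, 3.14].

## Interface

Orientations are given as a unit quaternion [x, y, z, w].
In Python, from rig import get_obs, vision, hand_in, nets, robot gives the robot as it stands.
- The arm moves only by the tool apply_moves, never from a script. Its argument "series" is a list of rows, each an object with "offset": the shift along the world's x, y, z in cm, a list of three; "rot": the turn, a rotation vector about the world's x, y, z in degrees, a list of three. A call has 1 to 20 rows; each row is the pose to reach, as a shift and turn from the pose commanded when the call began; what a row does not reach only later rows make up. A row lasts 1/10 s, in which the tool goes at most 50 mm and 8.59 degrees, less where a joint would pass 70% of its speed; a pose out of reach is approached as far as the arm can. A call with a gripper value outside its range is refused whole. "hand" is the opening, from 0 (shut) to 1 (fully open), set as the call begins (left out, the last holds). The fingers move at their own pace and stop on an object; "newtons" is the grip in N (left out, the last holds). Time passes only in rows, so rows that repeat a pose let the fingers close. It gives the time, the measured TCP pose, the force, the opening and the grip force at its end, in the units of the state.
- get_obs(): the state, without advancing time (a new reading comes with each control period).
- vision.camera(name): name is "scene" or "top" or "wrist"; returns the picture (480x640x3 uint8, red, green, blue); there is no depth.
- vision.calibration(name): a dict with "K" (3x3 intrinsics, pixels), "R" (3x3) and "t" (3): a world point X has camera coordinates R X + t. Camera axes: x right, y down, z forward; pixel columns grow to the right and rows downward; lengths in m; the calibration is good to about 2 mm. A picture is of the moment at which its call begins: read the wrist's pose just before it. calibration takes no time and is no camera call; for the wrist camera it gives the pose at the moment of the call.
- hand_in(): hands the job in; it is judged then, once.
Trained networks look in the newest picture that a camera, given by its name, has taken for a name from the list of things; names that differ only in an ending like _2 or _b are one class to them, and where a whole thing is asked for, a point or a joint stands for the part that bears it (a point fixed in the world has none). Each returns a list of dicts, best first, with "conf" (0 to 1); they miss things now and then, are a little off and sometimes report something else, mostly with a low value. They report only what shows in the picture. A call takes as long as a camera call. They do not tell look-alikes from the thing itself.
- nets.search_frame(camera, query): "centre" ([x, y, z] in m, in world coordinates, good to about 4 mm: the middle of the surface that is visible of it).
- nets.spot_point(camera, query): "centre" ([x, y, z] in m, in world coordinates, good to about 4 mm: a listed point, or the origin of a listed thing).
The state is a dict: "time": time; "q": joint angles; "joint_velocities": joint speeds; "joint_torque": joint torques, N m; "position": TCP position; "tool_rot": TCP orientation; "ft_force": force on the tool from outside, world axes, zero at the start; "moment": the same for the moment, N m; "grip_width": finger opening in m; "grip_force": force on a finger pad.
Only numpy, scipy, OpenCV 4.12 (cv2) and the standard library are available. Lean on these libraries where they do the work, as an engineer would, in place of code of your own. Each camera call takes 0.05 s, during which the arm holds its last target. There are 200 camera calls.

## Task

Put the valve tops back together: onto the tall spindle goes the thick pipe collar first, then the rosette on it (wide flange down), then the winged handle on top, and the ribbed diverter knob goes onto the short spindle. Lower each part all the way onto its seat before letting go, do not drop it, and leave the glass jar, hex key, pipe elbow and tape roll where they are.

Things in the scene. Friction and masses are not known exactly. Their poses are not given: they have to be found in the camera images.
- tall_valve: Fixed brass valve body with side ports along its x (84 mm over all, 18 mm high), round 60 mm top flange, its top the seat, 20 mm over the shelf. Upright steel spindle, 12 mm diameter, to 62 mm above the seat (last 8 mm taper to 5 mm). Origin: on the spindle axis at shelf level, z up. Undersides when stacked, above the origin: collar 20, rosette 44, handle 66 mm.
- short_valve: Fixed chromed diverter body with side ports along its x (84 mm over all, 18 mm high), square 58 mm top flange, its top the seat, 20 mm over the shelf. Upright steel spindle, 12 mm diameter, to 22 mm above the seat (last 8 mm taper to 5 mm). Origin: on the spindle axis at shelf level, z up. Underside of the seated knob: 20 mm above the origin.
- collar: Loose pipe collar of green PPR plastic: a thick-walled plain ring, 48 mm outer diameter, 24 mm high, 22 mm through-hole, standing upright, about 60 g. Origin: centre of its underside, z up along its axis. 
- rosette: Loose chromed rosette (about 90 g), standing flange down: a thin flange of 64 mm diameter and 5 mm thickness, and on it a neck of 34 mm diameter up to 22 mm total height (the neck is what to grip); 22 mm through-hole. Origin: centre of its underside, z up along its axis. 
- handle: Loose red plastic butterfly valve handle (about 60 g): upright round hub, 32 mm diameter, 28 mm high, closed on top, blind 22 mm hole from below, 22 mm deep; wings along its x and -x, 96 mm tip to tip, 10 mm wide (16 mm at the tips), 14 to 26 mm above its underside. Grip the hub along its y. Origin: centre of its underside, z up along its axis. 
- knob: Loose chromed diverter knob (about 100 g), standing upright: a ribbed round cap of about 40 mm diameter and 30 mm height, closed on top, with a low bar across the top along its x (34 x 8 mm, up to 34 mm), with a blind 22 mm hole from below, 27 mm deep. Origin: centre of its underside, z up along its axis. 
- jar: Small clear glass jar with a black lid, 40 mm diameter, 55 mm high, standing loose. To be left alone. Origin: centre of its underside.
- hex_key: Loose steel hex key, an L of 6 mm bar lying flat, long arm 74 mm along its x, short arm 20 mm towards its y. To be left alone. Origin: shelf level, middle of the long arm.
- elbow: Loose green PPR pipe elbow lying flat, 30 mm high, two 30 mm sockets reaching 30 mm from its origin along its x and y. To be left alone. Origin: under the crossing of the sockets.
- tape_roll: Loose white roll of thread tape lying flat, a thin-bodied ring of 48 mm diameter and 14 mm height, 20 mm hole. To be left alone. Origin: centre of its underside.
Things that resemble listed ones, but are neither listed nor needed, are in the scene too. Several things have the shape of the handle; the one meant has the colours described above. Of the things shaped like the tall_valve, the brass one is meant.

How it is judged:
By the outcome, as a careful person would: the job done as asked, in the order asked, and still so for the second after the job is handed in, with the robot touching nothing.
It also fails if it takes over 106 s, if anything falls off the work surface, if the arm or the gripper's body presses on something with over 40 N, if the wrist force passes 120 N, or if a joint passes its speed limit or range.

## Working session

There is one attempt and no reset: what is moved stays moved. The work goes in short steps, Python scripts to look and compute and a tool call to move; the robot and the scene stay as the last step left them, time stands still between calls to the robot, and variables do not carry over. Pictures are saved under pics/ and viewed, at most 14 in all, crops included, and the job is handed in when it is done.

Besides the shell and the picture viewer there is one more tool, called in YAML: its name, and indented under it one key for each argument. apply_moves: Moves the arm, as the interface text tells. Its arguments: {"type":"object","properties":{"series":{"type":"array"},"hand":{"type":"number"},"newtons":{"type":"number"}},"required":["series"]}

```bash
mkdir -p pics; cat > h.py <<'E'
import numpy as np, cv2
from rig import get_obs, vision, hand_in, nets, robot
def snap(c,n):
    im=vision.camera(c); cv2.imwrite(f'pics/{n}.png',im[:,:,::-1]); return im
def proj(c,X):
    k=vision.calibration(c); p=np.array(k['K'])@(np.array(k['R'])@np.array(X)+np.array(k['t'])); return p[:2]/p[2]
def ray(c,uv,z):
    k=vision.calibration(c);K,R,t=[np.array(k[a]) for a in('K','R','t')]
    d=R.T@np.linalg.inv(K)@[uv[0],uv[1],1]; o=-R.T@t; return o+d*(z-o[2])/d[2]
E
python3 - <<'E'
from h import *
print(robot.finger_overhang)
for c in('top','scene'):
    snap(c,c+'0')
    for q in['tall_valve','short_valve','collar','rosette','handle','knob','jar','hex_key','elbow','tape_roll']:
        print(c,q,[(np.round(d['centre'],3).tolist(),round(d['conf'],2),proj(c,d['centre']).round().tolist()) for d in nets.spot_point(c,q)][:4])
o=get_obs();print(o['time'],o['position'],o['tool_rot'])
E
```

```text
0.022
top tall_valve [([0.427, 0.129, 0.0], 0.92, [260.0, 268.0]), ([0.459, 0.248, 0.001], 0.79, [199.0, 253.0])]
top short_valve [([0.642, 0.247, 0.001], 0.89, [199.0, 161.0])]
top collar [([0.629, -0.029, -0.004], 0.69, [338.0, 163.0]), ([0.458, 0.246, -0.004], 0.48, [201.0, 254.0]), ([0.642, 0.24, 0.001], 0.41, [202.0, 160.0])]
top rosette [([0.445, -0.032, -0.002], 0.62, [343.0, 256.0])]
top handle [([0.452, -0.222, -0.001], 0.76, [441.0, 250.0]), ([0.326, -0.204, -0.001], 0.75, [435.0, 317.0])]
top knob [([0.6, -0.249, 0.0], 0.75, [452.0, 173.0])]
top jar [([0.541, -0.114, 0.006], 0.82, [384.0, 205.0])]
top hex_key [([0.545, 0.106, -0.001], 0.61, [271.0, 207.0])]
top elbow [([0.536, 0.344, 0.004], 0.87, [150.0, 215.0])]
top tape_roll [([0.547, -0.334, 0.001], 0.71, [498.0, 199.0])]
scene tall_valve [([0.427, 0.124, -0.002], 0.66, [380.0, 230.0]), ([0.461, 0.245, 0.0], 0.59, [432.0, 244.0])]
scene short_valve [([0.649, 0.248, 0.003], 0.68, [438.0, 315.0])]
scene collar [([0.626, -0.033, 0.001], 0.97, [307.0, 297.0]), ([0.544, 0.107, -0.002], 0.27, [372.0, 271.0])]
scene rosette [([0.444, -0.033, 0.004], 0.8, [314.0, 231.0])]
scene handle [([0.327, -0.203, -0.002], 0.57, [253.0, 192.0]), ([0.45, -0.221, 0.0], 0.54, [237.0, 229.0])]
scene knob [([0.6, -0.25, 0.001], 0.55, [212.0, 281.0])]
scene jar [([0.543, -0.115, -0.002], 0.96, [275.0, 264.0])]
scene hex_key [([0.547, 0.111, -0.003], 0.66, [374.0, 272.0])]
scene elbow [([0.538, 0.346, -0.003], 0.97, [479.0, 276.0]), ([0.627, -0.031, 0.002], 0.61, [307.0, 298.0])]
scene tape_roll [([0.544, -0.336, -0.001], 0.61, [181.0, 258.0])]
1.1 [ 0.19589294 -0.59346604  0.24455644] [ 9.87324931e-01  1.58711942e-01 -1.45459648e-05 -8.69869009e-06]
```

View pics/top0.png

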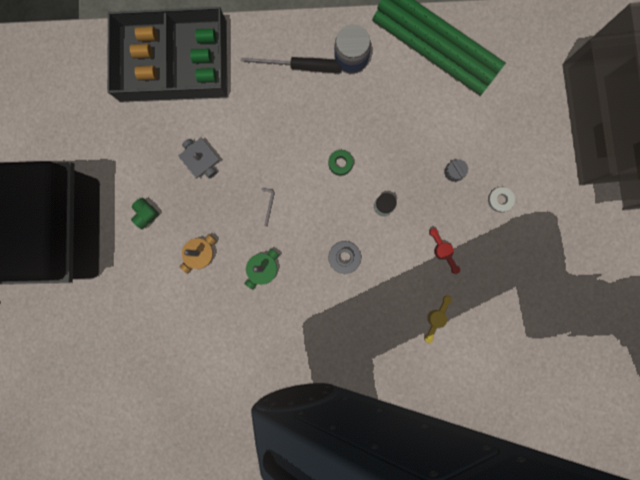

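View pics/scene0.png

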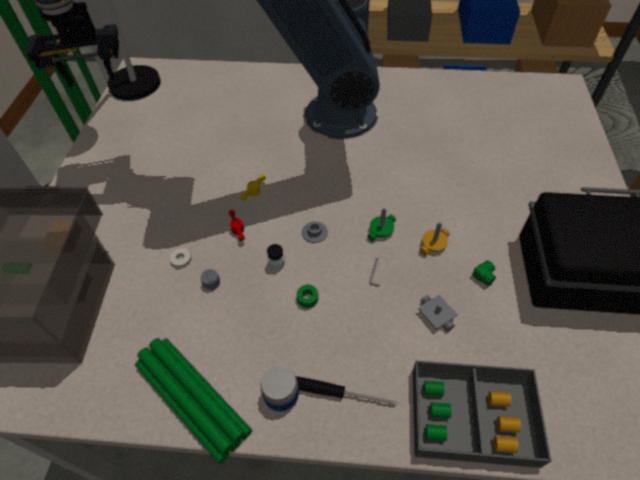

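Top view look-alikes:
- **tall_valve:** brass/orange at (198,253), chosen. The green one at (262,268) is a decoy.
- **handle:** red at (444,250), chosen. The yellow one at (437,318) is a decoy.
- **collar:** green ring at (341,162). The tape roll at (502,199) and rosette at (345,257) are also rings.
- **knob:** grey at (456,170). The jar is at (386,204).

I'll check these choices in one close crop.

```bash
python3 - <<'E'
from h import *
im=cv2.imread('pics/top0.png')
a=cv2.resize(im[135:285,170:290],None,fx=3.2,fy=3.2,interpolation=cv2.INTER_CUBIC)
b=cv2.resize(im[150:300,400:520],None,fx=3.2,fy=3.2,interpolation=cv2.INTER_CUBIC)
cv2.imwrite('pics/crop0.png',np.hstack([a,b]))
b_,g,r=[im[:,:,i].astype(int) for i in range(3)]
m=(r>90)&(g<60)&(b_<60); m[:,:400]=0; m[:,480:]=0
v,u=np.nonzero(m); P=np.array([ray('top',p,.026)[:2] for p in zip(u,v)])
w,V=np.linalg.eigh(np.cov(P.T)); print(len(u),P.mean(0),np.degrees(np.arctan2(V[1,1],V[0,1])))
E
```

```text
294 [ 0.46063408 -0.21562141] -149.9434645005079
```

View pics/crop0.png

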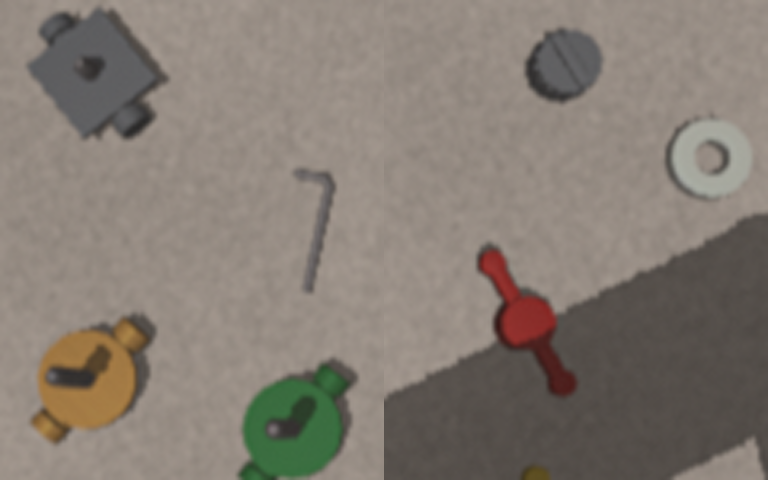

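apply_moves:
  series:
    - {"offset": [43.2, 56.2, 0], "rot": [0, 0, 72]}
    - {"offset": [43.2, 56.2, 0], "rot": [0, 0, 72]}
    - {"offset": [43.2, 56.2, 0], "rot": [0, 0, 72]}
    - {"offset": [43.2, 56.2, 0], "rot": [0, 0, 72]}
    - {"offset": [43.2, 56.2, 0], "rot": [0, 0, 72]}
    - {"offset": [43.2, 56.2, 0], "rot": [0, 0, 72]}
    - {"offset": [43.2, 56.2, 0], "rot": [0, 0, 72]}
    - {"offset": [43.2, 56.2, 0], "rot": [0, 0, 72]}
    - {"offset": [43.2, 56.2, 0], "rot": [0, 0, 72]}
    - {"offset": [43.2, 56.2, 0], "rot": [0, 0, 72]}
    - {"offset": [43.2, 56.2, 0], "rot": [0, 0, 72]}
    - {"offset": [43.2, 56.2, 0], "rot": [0, 0, 72]}
    - {"offset": [43.2, 56.2, 0], "rot": [0, 0, 72]}
    - {"offset": [43.2, 56.2, 0], "rot": [0, 0, 72]}
    - {"offset": [43.2, 56.2, 0], "rot": [0, 0, 72]}
    - {"offset": [43.2, 56.2, 0], "rot": [0, 0, 72]}
    - {"offset": [43.2, 56.2, 0], "rot": [0, 0, 72]}
    - {"offset": [43.2, 56.2, 0], "rot": [0, 0, 72]}
    - {"offset": [43.2, 56.2, 0], "rot": [0, 0, 72]}
    - {"offset": [43.2, 56.2, 0], "rot": [0, 0, 72]}
  hand: 1
  newtons: 20

```text
time: 3.1
position: [0.6274, -0.0328, 0.2448]
tool_rot: [0.706, 0.708, -0.0, 0.0]
ft_force: [-0.1, -0.4, 0.1]
grip_width: 0.0871
grip_force: 0.0
```

The crop shows the brass valve at left (90,380), the green decoy at (292,428), the square chromed valve at (95,72), the red handle at (525,322) at a yaw of about 30°, and the knob at (565,65). The choices hold. Next is the wrist view over the collar.

```bash
cat >> h.py <<'E'
def look(qs,n=None):
    snap('wrist',n or 'w')
    for q in qs: print(q,[(np.round(d['centre'],4).tolist(),round(d['conf'],2),proj('wrist',d['centre']).round().tolist()) for d in nets.spot_point('wrist',q)][:3])
    o=get_obs();print(o['time'],np.round(o['position'],4),np.round(o['tool_rot'],3))
E
python3 - <<'E'
from h import *
look(['collar'],'w1')
k=vision.calibration('wrist');R,t=np.array(k['R']),np.array(k['t']);print(-R.T@t,R.T[:,2],np.array(k['K'])[0])
for z in(0.,.024):print(proj('wrist',[.6275,-.031,z]))
E
```

```text
collar [([0.6297, -0.0332, 0.0002], 0.76, [319.0, 211.0])]
3.2 [ 0.6277 -0.0323  0.2447] [0.706 0.708 0.    0.   ]
[0.62701165 0.03987474 0.38465372] [ 3.31836291e-04 -2.63008512e-01 -9.64793456e-01] [390.46780835   0.         316.4969431 ]
[316.93115121 208.30831909]
[316.95150483 212.95685212]
```

View pics/w1.png

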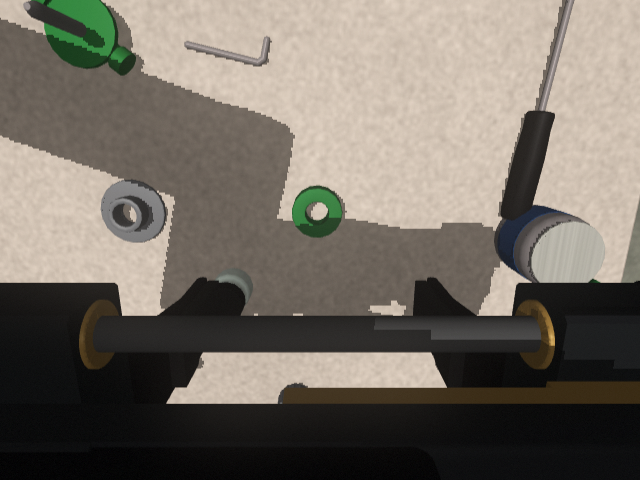

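The wrist view shows the collar at (317,211) midway between the fingers, the rosette at (133,211), the hex key at (240,52) and the jar at (232,288). I'll refine the collar position by silhouette fit.

```bash
cat >> h.py <<'E'
from scipy.optimize import minimize
def circ(r,z): 
    a=np.linspace(0,2*np.pi,48,endpoint=False); return np.c_[r*np.cos(a),r*np.sin(a),0*a+z]
def fit(im,mask,rings,x0,z0=0,cam='wrist'):
    "xy of an upright body of revolution (list of (r,z)) whose silhouette best covers mask"
    k=vision.calibration(cam);K,R,t=[np.array(k[a]) for a in('K','R','t')]
    pts=np.vstack([circ(r,z+z0) for r,z in rings]); m=cv2.resize(mask.astype(np.uint8),None,fx=4,fy=4,interpolation=0)
    def c(p):
        q=(pts+[p[0],p[1],0])@R.T+t; q=q@K.T; q=((q[:,:2]/q[:,2:]+.5)*4).astype(np.int32)
        s=np.zeros_like(m); cv2.fillConvexPoly(s,cv2.convexHull(q),1)
        return 1-(s&m).sum()/max((s|m).sum(),1)
    best=min((minimize(c,np.array(x0)+d,method='Nelder-Mead',options=dict(initial_simplex=np.array(x0)+d+np.array([[0,0],[.005,0],[0,.005]]),xatol=1e-4)) for d in([0,0],[.004,-.004])),key=lambda r:r.fun)
    return best.x.round(4),round(1-best.fun,3)
def near(cam,X,r):
    u,v=proj(cam,X); yy,xx=np.mgrid[:480,:640]; return (xx-u)**2+(yy-v)**2<r*r
def solid(m):
    c,_=cv2.findContours(m.astype(np.uint8),0,2); c=max(c,key=cv2.contourArea); s=np.zeros(m.shape,np.uint8); cv2.fillPoly(s,[c],1); return s
E
python3 - <<'E'
from h import *
im=cv2.imread('pics/w1.png')[:,:,::-1].astype(int)
m=solid((im[:,:,1]>im[:,:,0]+15)&near('wrist',[.628,-.032,0],60))
print(m.sum(),fit(im,m,[(.024,0),(.024,.024)],[.628,-.032]))
# rosette from same picture
m=near('wrist',[.445,-.032,0],45)&(abs(im[:,:,0]-im[:,:,2])<8)
m=solid(m);print(m.sum(),fit(im,m,[(.032,0),(.032,.005)],[.445,-.032]))
E
```

```text
2004 (array([ 0.627, -0.031]), np.float64(0.929))
3145 (array([ 0.4451, -0.0345]), np.float64(0.93))
```

apply_moves:
  series:
    - {"offset": [-0.1, 0, -5]}
    - {"offset": [-0.1, 0, -10]}
    - {"offset": [-0.1, 0, -14]}
    - {"offset": [-0.1, 0, -17]}
    - {"offset": [-0.1, 0, -19]}
    - {"offset": [-0.1, 0, -20.5]}
    - {"offset": [-0.1, 0, -21.5]}
    - {"offset": [-0.1, 0, -22]}
    - {"offset": [-0.1, 0, -22]}
    - {"offset": [-0.1, 0, -22]}

```text
schema error: expected keys offset, rot
```

apply_moves:
  series:
    - {"offset": [0, 0, 0]}
    - {"offset": [0, 0, 0]}
    - {"offset": [0, 0, 0]}
    - {"offset": [0, 0, 0]}
    - {"offset": [0, 0, 0]}
    - {"offset": [0, 0, 0]}
    - {"offset": [0, 0, 0]}
    - {"offset": [0, 0, 0]}
  hand: 0.4
  newtons: 20

```text
schema error: expected keys offset, rot
```

apply_moves:
  series:
    - {"offset": [-0.1, 0, -10], "rot": [0, 0, 0]}
    - {"offset": [-0.1, 0, -14], "rot": [0, 0, 0]}
    - {"offset": [-0.1, 0, -14], "rot": [0, 0, 0]}
    - {"offset": [-0.1, 0, -17], "rot": [0, 0, 0]}
    - {"offset": [-0.1, 0, -19], "rot": [0, 0, 0]}
    - {"offset": [-0.1, 0, -20.5], "rot": [0, 0, 0]}
    - {"offset": [-0.1, 0, -21.5], "rot": [0, 0, 0]}
    - {"offset": [-0.1, 0, -22], "rot": [0, 0, 0]}
    - {"offset": [-0.1, 0, -22], "rot": [0, 0, 0]}
    - {"offset": [-0.1, 0, -22], "rot": [0, 0, 0]}

```text
time: 4.2
position: [0.6277, -0.0316, 0.0255]
tool_rot: [0.705, 0.709, 0.0, 0.001]
ft_force: [0.3, -0.2, 0.2]
grip_width: 0.0868
grip_force: 0.0
```

apply_moves:
  series:
    - {"offset": [0, 0, 0], "rot": [0, 0, 0]}
    - {"offset": [0, 0, 0], "rot": [0, 0, 0]}
    - {"offset": [0, 0, 0], "rot": [0, 0, 0]}
    - {"offset": [0, 0, 0], "rot": [0, 0, 0]}
    - {"offset": [0, 0, 0], "rot": [0, 0, 0]}
    - {"offset": [0, 0, 0], "rot": [0, 0, 0]}
    - {"offset": [0, 0, 0], "rot": [0, 0, 0]}
    - {"offset": [0, 0, 0], "rot": [0, 0, 0]}
    - {"offset": [0, 0, 0], "rot": [0, 0, 0]}
    - {"offset": [0, 0, 0], "rot": [0, 0, 0]}
  hand: 0.4
  newtons: 20

```text
time: 5.2
position: [0.6269, -0.0315, 0.0245]
tool_rot: [0.705, 0.709, 0.0, -0.0]
ft_force: [0.4, 0.1, 0.8]
grip_width: 0.0472
grip_force: 20.1
```

apply_moves:
  series:
    - {"offset": [0, 0, 1], "rot": [0, 0, 0]}
    - {"offset": [0, 0, 4], "rot": [0, 0, 0]}
    - {"offset": [0, 0, 9], "rot": [0, 0, 0]}
    - {"offset": [0, 0, 14], "rot": [0, 0, 0]}
    - {"offset": [0, 0, 17], "rot": [0, 0, 0]}
    - {"offset": [-2, 2, 17], "rot": [0, 0, 0]}
    - {"offset": [-5, 5, 17], "rot": [0, 0, 0]}
    - {"offset": [-8, 8, 17], "rot": [0, 0, 0]}
    - {"offset": [-11, 10, 17], "rot": [0, 0, 0]}
    - {"offset": [-14, 12, 17], "rot": [0, 0, 0]}
    - {"offset": [-16, 13.5, 17], "rot": [0, 0, 0]}
    - {"offset": [-16.5, 14, 17], "rot": [0, 0, 0]}
    - {"offset": [-16.5, 14, 17], "rot": [0, 0, 0]}
    - {"offset": [-16.5, 14, 17], "rot": [0, 0, 0]}
    - {"offset": [-16.5, 14, 17], "rot": [0, 0, 0]}

```text
time: 6.7
position: [0.4637, 0.1078, 0.1948]
tool_rot: [0.706, 0.708, 0.001, 0.001]
ft_force: [0.3, -0.5, -0.7]
grip_width: 0.0474
grip_force: 20.1
```

```bash
python3 - <<'E'
from h import *
look(['tall_valve','collar'],'w2')
im=cv2.imread('pics/w2.png')[:,:,::-1].astype(int)
n=near('wrist',[.46,.247,.02],75)
print(im[tuple(proj('wrist',[.46,.225,.02]).astype(int)[::-1])])
m=n&(im[:,:,0]>im[:,:,2]+60)
print(m.sum())
# bodies' ports stick out: open the mask to drop them
m=cv2.morphologyEx(m.astype(np.uint8),cv2.MORPH_CLOSE,np.ones((15,15)));
print(fit(im,solid(m),[(.030,.02),(.030,.012)],[.46,.247]))
print(proj('wrist',[.46,.247,.082]))
E
```

```text
tall_valve [([0.4231, 0.1242, 0.0002], 0.75, [271.0, 202.0]), ([0.4604, 0.2476, 0.0011], 0.72, [314.0, 45.0])]
collar [([0.4643, 0.1071, 0.1704], 0.93, [321.0, 301.0])]
6.85 [0.4628 0.1079 0.1944] [0.706 0.708 0.    0.   ]
[235 190  99]
5630
(array([0.4577, 0.2491]), np.float64(0.855))
[313.10274886  14.8306569 ]
```

View pics/w2.png

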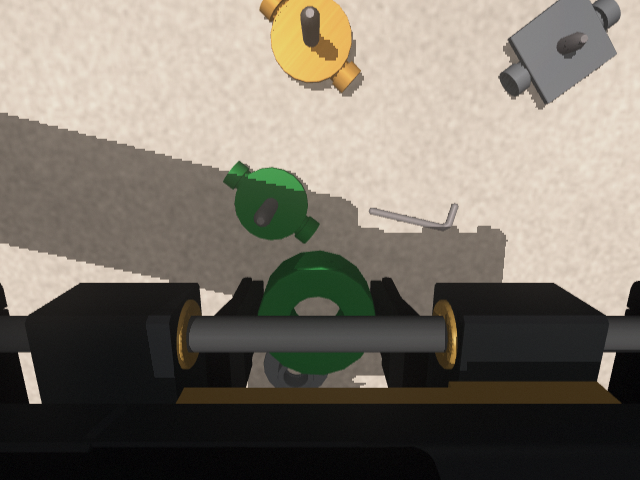

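The view shows the brass flange at (312,40) with its spindle tip at (311,13), giving a valve axis of about (0.459, 0.2485). The short valve's tip is at (580,39). The collar is held level at (317,312).

apply_moves:
  series:
    - {"offset": [0, 3, 0], "rot": [0, 0, 0]}
    - {"offset": [-0.3, 7, 0], "rot": [0, 0, 0]}
    - {"offset": [-0.3, 11, 0], "rot": [0, 0, 0]}
    - {"offset": [-0.3, 13, 0], "rot": [0, 0, 0]}
    - {"offset": [-0.3, 13.9, 0], "rot": [0, 0, 0]}
    - {"offset": [-0.3, 13.9, 0], "rot": [0, 0, 0]}
    - {"offset": [-0.3, 13.9, -3], "rot": [0, 0, 0]}
    - {"offset": [-0.3, 13.9, -6], "rot": [0, 0, 0]}
    - {"offset": [-0.3, 13.9, -8], "rot": [0, 0, 0]}
    - {"offset": [-0.3, 13.9, -8.5], "rot": [0, 0, 0]}
    - {"offset": [-0.3, 13.9, -9], "rot": [0, 0, 0]}
    - {"offset": [-0.3, 13.9, -9.5], "rot": [0, 0, 0]}
    - {"offset": [-0.3, 13.9, -10], "rot": [0, 0, 0]}
    - {"offset": [-0.3, 13.9, -10.5], "rot": [0, 0, 0]}
    - {"offset": [-0.3, 13.9, -10.5], "rot": [0, 0, 0]}

```text
time: 8.35
position: [0.4587, 0.2475, 0.0893]
tool_rot: [0.705, 0.709, -0.0, -0.0]
ft_force: [-0.1, 0.1, -0.0]
grip_width: 0.0474
grip_force: 20.1
```

```bash
python3 - <<'E'
from h import *
look([],'w3')
cv2.imwrite('pics/w3c.png',cv2.resize(cv2.imread('pics/w3.png')[180:400,220:420],None,fx=2.5,fy=2.5))
E
```

```text
8.4 [0.4588 0.2476 0.0895] [ 0.705  0.709 -0.    -0.   ]
```

View pics/w3c.png

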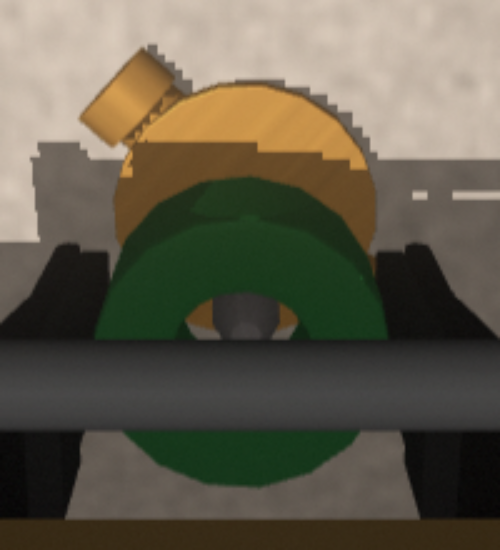

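The spindle tip is visible in the collar hole at crop (247,320), centred in x, with no contact force. I'll lower it onto the seat.

apply_moves:
  series:
    - {"offset": [0, 0, -1], "rot": [0, 0, 0]}
    - {"offset": [0, 0, -2], "rot": [0, 0, 0]}
    - {"offset": [0, 0, -3], "rot": [0, 0, 0]}
    - {"offset": [0, 0, -3.7], "rot": [0, 0, 0]}
    - {"offset": [0, 0, -4.1], "rot": [0, 0, 0]}
    - {"offset": [0, 0, -4.3], "rot": [0, 0, 0]}
    - {"offset": [0, 0, -4.4], "rot": [0, 0, 0]}
    - {"offset": [0, 0, -4.5], "rot": [0, 0, 0]}
    - {"offset": [0, 0, -4.5], "rot": [0, 0, 0]}
    - {"offset": [0, 0, -4.5], "rot": [0, 0, 0]}

```text
time: 9.4
position: [0.4591, 0.2476, 0.0448]
tool_rot: [0.705, 0.709, 0.0, 0.0]
ft_force: [-0.5, -0.3, -1.1]
grip_width: 0.0478
grip_force: 20.1
```

apply_moves:
  series:
    - {"offset": [0, 0, -0.05], "rot": [0, 0, 0]}
    - {"offset": [0, 0, -0.1], "rot": [0, 0, 0]}
    - {"offset": [0, 0, -0.1], "rot": [0, 0, 0]}
    - {"offset": [0, 0, -0.1], "rot": [0, 0, 0]}

```text
time: 9.8
position: [0.4591, 0.2476, 0.0445]
tool_rot: [0.705, 0.709, 0.0, 0.0]
ft_force: [-1.0, -0.1, 6.3]
grip_width: 0.047
grip_force: 20.1
```

apply_moves:
  series:
    - {"offset": [0, 0, 0], "rot": [0, 0, 0]}
    - {"offset": [0, 0, 0], "rot": [0, 0, 0]}
    - {"offset": [0, 0, 0], "rot": [0, 0, 0]}
    - {"offset": [0, 0, 0], "rot": [0, 0, 0]}
    - {"offset": [0, 0, 0], "rot": [0, 0, 0]}
    - {"offset": [0, 0, 0], "rot": [0, 0, 0]}
  hand: 1

```text
time: 10.4
position: [0.4589, 0.2475, 0.0434]
tool_rot: [0.705, 0.709, -0.0, -0.0]
ft_force: [-0.7, 0.4, -0.5]
grip_width: 0.0838
grip_force: 0.0
```

apply_moves:
  series:
    - {"offset": [0, 0, 1], "rot": [0, 0, 0]}
    - {"offset": [0, 0, 3], "rot": [0, 0, 0]}
    - {"offset": [0, 0, 7], "rot": [0, 0, 0]}
    - {"offset": [0, 0, 12], "rot": [0, 0, 0]}
    - {"offset": [0, 0, 17], "rot": [0, 0, 0]}
    - {"offset": [0, 0, 20], "rot": [0, 0, 0]}
    - {"offset": [-1.4, -28, 20], "rot": [0, 0, 0]}
    - {"offset": [-1.4, -28, 20], "rot": [0, 0, 0]}
    - {"offset": [-1.4, -28, 20], "rot": [0, 0, 0]}
    - {"offset": [-1.4, -28, 20], "rot": [0, 0, 0]}
    - {"offset": [-1.4, -28, 20], "rot": [0, 0, 0]}
    - {"offset": [-1.4, -28, 20], "rot": [0, 0, 0]}
    - {"offset": [-1.4, -28, 20], "rot": [0, 0, 0]}
    - {"offset": [-1.4, -28, 20], "rot": [0, 0, 0]}
    - {"offset": [-1.4, -28, 20], "rot": [0, 0, 0]}

```text
time: 11.9
position: [0.4446, -0.0315, 0.2438]
tool_rot: [0.705, 0.709, 0.0, -0.0]
ft_force: [-0.7, 0.3, 0.2]
grip_width: 0.0871
grip_force: 0.0
```

```bash
python3 - <<'E'
from h import *
look(['rosette'],'w4')
im=cv2.imread('pics/w4.png')[:,:,::-1].astype(int)
m=solid(near('wrist',[.445,-.033,.01],60)&(abs(im[:,:,0]-im[:,:,2])<8)); print(m.sum())
print(fit(im,m,[(.032,0),(.032,.005),(.017,.022)],[.445,-.033]))
cv2.imwrite('pics/w4m.png',np.hstack([im[120:320,200:440,::-1],np.repeat(m[120:320,200:440,None]*255,3,2)]))
E
```

```text
rosette [([0.4468, -0.0371, -0.0012], 0.57, [319.0, 215.0])]
12.0 [ 0.4447 -0.0312  0.2436] [ 0.705  0.709  0.    -0.   ]
3142
(array([ 0.4445, -0.0343]), np.float64(0.953))[ WARN:0@4.219] global loadsave.cpp:1063 imwrite_ Unsupported depth image for selected encoder is fallbacked to CV_8U.
```

View pics/w4m.png

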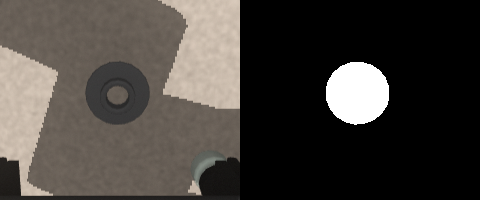

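The rosette is flange down at crop (117,92), and the mask is clean.

apply_moves:
  series:
    - {"offset": [0, -0.2, -5], "rot": [0, 0, 0]}
    - {"offset": [0, -0.2, -10], "rot": [0, 0, 0]}
    - {"offset": [0, -0.2, -14], "rot": [0, 0, 0]}
    - {"offset": [0, -0.2, -17], "rot": [0, 0, 0]}
    - {"offset": [0, -0.2, -19], "rot": [0, 0, 0]}
    - {"offset": [0, -0.2, -20.5], "rot": [0, 0, 0]}
    - {"offset": [0, -0.2, -21.2], "rot": [0, 0, 0]}
    - {"offset": [0, -0.2, -21.4], "rot": [0, 0, 0]}
    - {"offset": [0, -0.2, -21.4], "rot": [0, 0, 0]}
    - {"offset": [0, -0.2, -21.4], "rot": [0, 0, 0]}
    - {"offset": [0, -0.2, -21.4], "rot": [0, 0, 0]}

```text
time: 13.1
position: [0.4454, -0.0346, 0.0303]
tool_rot: [0.705, 0.709, 0.0, 0.001]
ft_force: [0.4, -0.2, 0.1]
grip_width: 0.0871
grip_force: 0.0
```

apply_moves:
  series:
    - {"offset": [0, 0, 0], "rot": [0, 0, 0]}
    - {"offset": [0, 0, 0], "rot": [0, 0, 0]}
    - {"offset": [0, 0, 0], "rot": [0, 0, 0]}
    - {"offset": [0, 0, 0], "rot": [0, 0, 0]}
    - {"offset": [0, 0, 0], "rot": [0, 0, 0]}
    - {"offset": [0, 0, 0], "rot": [0, 0, 0]}
    - {"offset": [0, 0, 0], "rot": [0, 0, 0]}
    - {"offset": [0, 0, 0], "rot": [0, 0, 0]}
    - {"offset": [0, 0, 0], "rot": [0, 0, 0]}
    - {"offset": [0, 0, 0], "rot": [0, 0, 0]}
  hand: 0.2
  newtons: 20

```text
time: 14.1
position: [0.4449, -0.0345, 0.0295]
tool_rot: [0.705, 0.709, -0.0, -0.0]
ft_force: [0.6, 0.3, -0.0]
grip_width: 0.0323
grip_force: 20.0
```

apply_moves:
  series:
    - {"offset": [0, 0, 1], "rot": [0, 0, 0]}
    - {"offset": [0, 0, 4], "rot": [0, 0, 0]}
    - {"offset": [0, 0, 8], "rot": [0, 0, 0]}
    - {"offset": [0, 0, 13], "rot": [0, 0, 0]}
    - {"offset": [0, 3, 15], "rot": [0, 0, 0]}
    - {"offset": [0.5, 7, 15], "rot": [0, 0, 0]}
    - {"offset": [0.5, 11, 15], "rot": [0, 0, 0]}
    - {"offset": [1, 15, 15], "rot": [0, 0, 0]}
    - {"offset": [1, 19, 15], "rot": [0, 0, 0]}
    - {"offset": [1.4, 23, 15], "rot": [0, 0, 0]}
    - {"offset": [1.4, 26, 15], "rot": [0, 0, 0]}
    - {"offset": [1.4, 27.5, 15], "rot": [0, 0, 0]}
    - {"offset": [1.4, 28.2, 15], "rot": [0, 0, 0]}
    - {"offset": [1.4, 28.2, 14], "rot": [0, 0, 0]}
    - {"offset": [1.4, 28.2, 12], "rot": [0, 0, 0]}
    - {"offset": [1.4, 28.2, 10], "rot": [0, 0, 0]}
    - {"offset": [1.4, 28.2, 9], "rot": [0, 0, 0]}
    - {"offset": [1.4, 28.2, 8.5], "rot": [0, 0, 0]}
    - {"offset": [1.4, 28.2, 8.5], "rot": [0, 0, 0]}

```text
time: 16.0
position: [0.4587, 0.2466, 0.1139]
tool_rot: [0.706, 0.708, -0.001, -0.0]
ft_force: [0.4, 0.6, -0.9]
grip_width: 0.0321
grip_force: 20.0
```

```bash
python3 - <<'E'
from h import *
look([],'w5')
cv2.imwrite('pics/w5c.png',cv2.resize(cv2.imread('pics/w5.png')[180:400,220:420],None,fx=2.5,fy=2.5))
E
```

```text
16.05 [0.4591 0.247  0.1145] [ 0.706  0.708 -0.    -0.   ]
```

View pics/w5c.png

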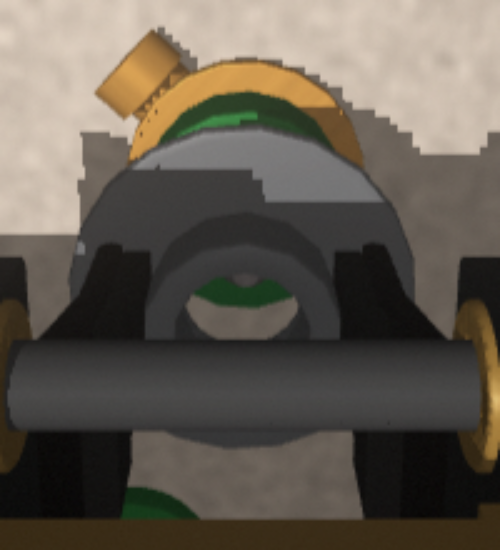

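The rosette is held level above the collar, with the spindle tip at crop (245,283) inside the hole outline and centred in x. I'll lower it.

apply_moves:
  series:
    - {"offset": [0, 0.05, -0.5], "rot": [0, 0, 0]}
    - {"offset": [0, 0.05, -1], "rot": [0, 0, 0]}
    - {"offset": [0, 0.05, -1.5], "rot": [0, 0, 0]}
    - {"offset": [0, 0.05, -2], "rot": [0, 0, 0]}
    - {"offset": [0, 0.05, -2.0], "rot": [0, 0, 0]}

```text
time: 16.55
position: [0.4584, 0.2479, 0.0938]
tool_rot: [0.705, 0.709, -0.001, -0.0]
ft_force: [0.1, 0.2, -0.6]
grip_width: 0.0325
grip_force: 20.0
```

apply_moves:
  series:
    - {"offset": [0, 0, -0.5], "rot": [0, 0, 0]}
    - {"offset": [0, 0, -1], "rot": [0, 0, 0]}
    - {"offset": [0, 0, -1.5], "rot": [0, 0, 0]}
    - {"offset": [0, 0, -1.8], "rot": [0, 0, 0]}
    - {"offset": [0, 0, -2], "rot": [0, 0, 0]}
    - {"offset": [0, 0, -2.1], "rot": [0, 0, 0]}
    - {"offset": [0, 0, -2.15], "rot": [0, 0, 0]}
    - {"offset": [0, 0, -2.15], "rot": [0, 0, 0]}
    - {"offset": [0, 0, -2.15], "rot": [0, 0, 0]}

```text
time: 17.45
position: [0.4588, 0.248, 0.0735]
tool_rot: [0.705, 0.709, -0.0, 0.0]
ft_force: [-1.2, -0.4, 4.1]
grip_width: 0.0326
grip_force: 20.0
```

apply_moves:
  series:
    - {"offset": [0, 0, 0], "rot": [0, 0, 0]}
    - {"offset": [0, 0, 0], "rot": [0, 0, 0]}
    - {"offset": [0, 0, 0], "rot": [0, 0, 0]}
    - {"offset": [0, 0, 0], "rot": [0, 0, 0]}
    - {"offset": [0, 0, 0], "rot": [0, 0, 0]}
    - {"offset": [0, 0, 0], "rot": [0, 0, 0]}
  hand: 1

```text
time: 18.05
position: [0.4589, 0.248, 0.073]
tool_rot: [0.705, 0.709, -0.0, -0.0]
ft_force: [0.6, -0.5, 0.2]
grip_width: 0.0726
grip_force: 0.0
```

apply_moves:
  series:
    - {"offset": [0, 0, 1], "rot": [0, 0, 0]}
    - {"offset": [0, 0, 4], "rot": [0, 0, 0]}
    - {"offset": [0, 0, 8], "rot": [0, 0, 0]}
    - {"offset": [0, 0, 13], "rot": [0, 0, 0]}
    - {"offset": [0, 0, 17], "rot": [0, 0, 0]}
    - {"offset": [-0.8, -47, 17], "rot": [0, 0, -60]}
    - {"offset": [-0.8, -47, 17], "rot": [0, 0, -60]}
    - {"offset": [-0.8, -47, 17], "rot": [0, 0, -60]}
    - {"offset": [-0.8, -47, 17], "rot": [0, 0, -60]}
    - {"offset": [-0.8, -47, 17], "rot": [0, 0, -60]}
    - {"offset": [-0.8, -47, 17], "rot": [0, 0, -60]}
    - {"offset": [-0.8, -47, 17], "rot": [0, 0, -60]}
    - {"offset": [-0.8, -47, 17], "rot": [0, 0, -60]}
    - {"offset": [-0.8, -47, 17], "rot": [0, 0, -60]}
    - {"offset": [-0.8, -47, 17], "rot": [0, 0, -60]}
    - {"offset": [-0.8, -47, 17], "rot": [0, 0, -60]}
    - {"offset": [-0.8, -47, 17], "rot": [0, 0, -60]}
    - {"offset": [-0.8, -47, 17], "rot": [0, 0, -60]}
    - {"offset": [-0.8, -47, 17], "rot": [0, 0, -60]}
    - {"offset": [-0.8, -47, 17], "rot": [0, 0, -60]}

```text
time: 20.05
position: [0.451, -0.2207, 0.2432]
tool_rot: [0.965, 0.262, -0.0, -0.0]
ft_force: [0.9, -0.4, 0.4]
grip_width: 0.0873
grip_force: 0.0
```

```bash
python3 - <<'E'
from h import *
look(['handle'],'w6')
im=cv2.imread('pics/w6.png')[:,:,::-1].astype(int)
m=solid(near('wrist',[.452,-.221,.02],120)&(im[:,:,0]>im[:,:,1]+30)&(im[:,:,0]>im[:,:,2]+30)&(im[:,:,1]<80)); print(m.sum())
v,u=np.nonzero(m); P=np.array([ray('wrist',p,.024)[:2] for p in zip(u,v)])
w,V=np.linalg.eigh(np.cov(P.T)); a=V[:,1]*np.sign(V[0,1]); s=(P-P.mean(0))@a
print(P.mean(0),np.degrees(np.arctan2(a[1],a[0])),s.min(),s.max(),P.mean(0)+a*(s.min()+s.max())/2)
h=cv2.morphologyEx(m,cv2.MORPH_OPEN,cv2.getStructuringElement(2,(29,29)));print(h.sum(),fit(im,h,[(.016,.0),(.016,.028)],[.452,-.221]))
E
```

```text
handle [([0.4522, -0.2208, 0.0019], 0.63, [317.0, 209.0]), ([0.3254, -0.2056, -0.0011], 0.59, [245.0, 302.0])]
20.15 [ 0.4511 -0.2211  0.2432] [ 0.965  0.262  0.    -0.   ]
1761
[ 0.45289014 -0.2202568 ] 27.787001126523116 -0.04834160282296953 0.04587877644325806 [ 0.45180073 -0.22083087]
947 (array([ 0.4517, -0.2205]), np.float64(0.893))
```

View pics/w6.png

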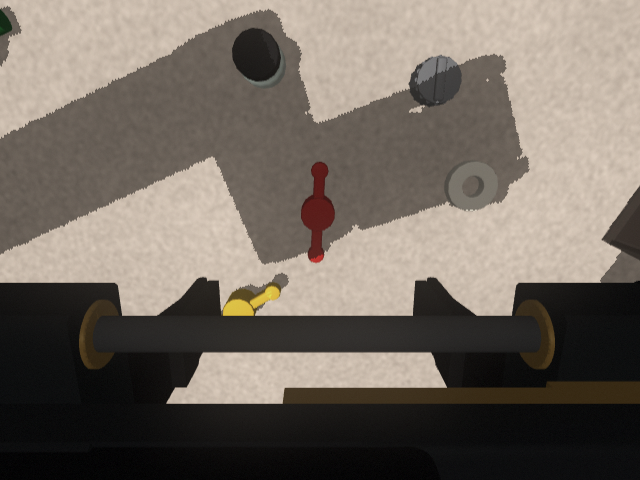

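The red handle is at (318,213), wings running vertically in the image and so nearly along tool x. The yellow decoy at (250,302) is clear of the fingers. I'll descend and grip the hub.

apply_moves:
  series:
    - {"offset": [0.1, 0.1, -5], "rot": [0, 0, -2.5]}
    - {"offset": [0.1, 0.1, -10], "rot": [0, 0, -2.5]}
    - {"offset": [0.1, 0.1, -14], "rot": [0, 0, -2.5]}
    - {"offset": [0.1, 0.1, -17], "rot": [0, 0, -2.5]}
    - {"offset": [0.1, 0.1, -19], "rot": [0, 0, -2.5]}
    - {"offset": [0.1, 0.1, -20.5], "rot": [0, 0, -2.5]}
    - {"offset": [0.1, 0.1, -21.5], "rot": [0, 0, -2.5]}
    - {"offset": [0.1, 0.1, -21.9], "rot": [0, 0, -2.5]}
    - {"offset": [0.1, 0.1, -21.9], "rot": [0, 0, -2.5]}
    - {"offset": [0.1, 0.1, -21.9], "rot": [0, 0, -2.5]}
    - {"offset": [0.1, 0.1, -21.9], "rot": [0, 0, -2.5]}

```text
time: 21.25
position: [0.4524, -0.2213, 0.0249]
tool_rot: [0.971, 0.24, 0.001, 0.001]
ft_force: [0.0, 0.2, -0.9]
grip_width: 0.087
grip_force: 0.0
```

apply_moves:
  series:
    - {"offset": [0, 0, 0], "rot": [0, 0, 0]}
    - {"offset": [0, 0, 0], "rot": [0, 0, 0]}
    - {"offset": [0, 0, 0], "rot": [0, 0, 0]}
    - {"offset": [0, 0, 0], "rot": [0, 0, 0]}
    - {"offset": [0, 0, 0], "rot": [0, 0, 0]}
    - {"offset": [0, 0, 0], "rot": [0, 0, 0]}
    - {"offset": [0, 0, 0], "rot": [0, 0, 0]}
    - {"offset": [0, 0, 0], "rot": [0, 0, 0]}
    - {"offset": [0, 0, 0], "rot": [0, 0, 0]}
    - {"offset": [0, 0, 0], "rot": [0, 0, 0]}
  hand: 0.2
  newtons: 20

```text
time: 22.25
position: [0.4519, -0.221, 0.024]
tool_rot: [0.971, 0.24, -0.0, -0.0]
ft_force: [-0.0, 0.3, -0.6]
grip_width: 0.0309
grip_force: 20.0
```

apply_moves:
  series:
    - {"offset": [0, 0, 1], "rot": [0, 0, 0]}
    - {"offset": [0, 0, 4], "rot": [0, 0, 0]}
    - {"offset": [0, 0, 8], "rot": [0, 0, 0]}
    - {"offset": [0, 0, 13], "rot": [0, 0, 0]}
    - {"offset": [0, 2, 16], "rot": [0, 0, 0]}
    - {"offset": [0, 6, 16], "rot": [0, 0, 0]}
    - {"offset": [0.2, 10, 16], "rot": [0, 0, 0]}
    - {"offset": [0.2, 14, 16], "rot": [0, 0, 0]}
    - {"offset": [0.4, 18.5, 16], "rot": [0, 0, 0]}
    - {"offset": [0.4, 23, 16], "rot": [0, 0, 0]}
    - {"offset": [0.4, 27.5, 16], "rot": [0, 0, 0]}
    - {"offset": [0.6, 32, 16], "rot": [0, 0, 0]}
    - {"offset": [0.6, 36, 16], "rot": [0, 0, 0]}
    - {"offset": [0.6, 40, 16], "rot": [0, 0, 0]}
    - {"offset": [0.7, 43.5, 16], "rot": [0, 0, 0]}
    - {"offset": [0.7, 46, 16], "rot": [0, 0, 0]}
    - {"offset": [0.7, 46.9, 16], "rot": [0, 0, 0]}
    - {"offset": [0.7, 46.9, 15], "rot": [0, 0, 0]}
    - {"offset": [0.7, 46.9, 13], "rot": [0, 0, 0]}
    - {"offset": [0.7, 46.9, 12], "rot": [0, 0, 0]}

```text
time: 24.25
position: [0.4578, 0.2463, 0.1425]
tool_rot: [0.971, 0.239, -0.002, 0.0]
ft_force: [-0.2, -1.4, -1.4]
grip_width: 0.0307
grip_force: 20.0
```

```bash
python3 - <<'E'
from h import *
im=snap('wrist','w7')
o=get_obs();print(o['time'],o['position'].round(4) if hasattr(o['position'],'round') else o['position'])
for X in([.4588,.2485,.082],[.4588,.2485,.066]):print(proj('wrist',X))
p=o['position'];print(proj('wrist',[p[0],p[1],p[2]-.024]))
cv2.imwrite('pics/w7c.png',cv2.resize(im[160:400,180:460,::-1],None,fx=2.5,fy=2.5))
E
```

```text
24.3 [0.4571 0.2461 0.1414]
[315.32190422 266.72550767]
[315.40963578 257.5506747 ]
[318.07048412 298.03504427]
```

View pics/w7c.png

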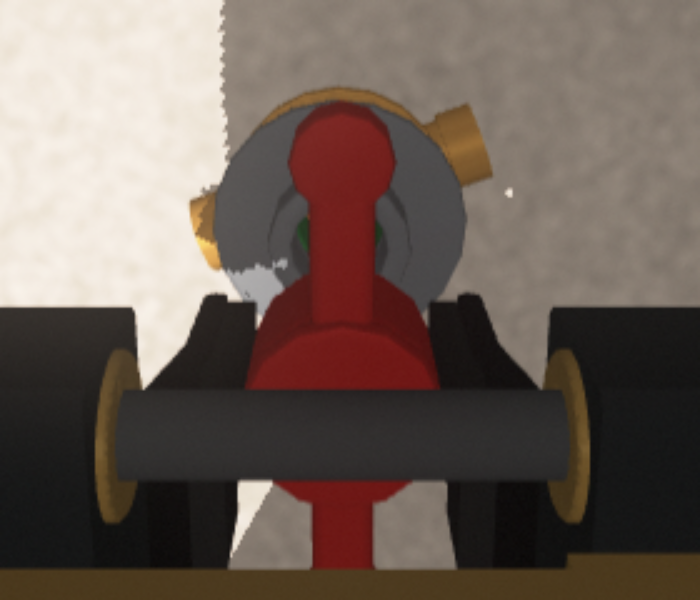

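The handle's wing at crop x 343 lines up with the rosette hole at crop x 340. I'll lower it in two stages.

apply_moves:
  series:
    - {"offset": [0, 0, -1], "rot": [0, 0, 0]}
    - {"offset": [0, 0, -2], "rot": [0, 0, 0]}
    - {"offset": [0, 0, -3], "rot": [0, 0, 0]}
    - {"offset": [0, 0, -3.5], "rot": [0, 0, 0]}
    - {"offset": [0, 0, -4], "rot": [0, 0, 0]}
    - {"offset": [0, 0, -4.4], "rot": [0, 0, 0]}
    - {"offset": [0, 0, -4.5], "rot": [0, 0, 0]}
    - {"offset": [0, 0, -4.5], "rot": [0, 0, 0]}

```text
time: 25.1
position: [0.4589, 0.2481, 0.099]
tool_rot: [0.971, 0.24, 0.0, 0.0]
ft_force: [0.3, 0.9, 0.0]
grip_width: 0.0308
grip_force: 20.0
```

apply_moves:
  series:
    - {"offset": [0, 0, -0.3], "rot": [0, 0, 0]}
    - {"offset": [0, 0, -0.6], "rot": [0, 0, 0]}
    - {"offset": [0, 0, -0.8], "rot": [0, 0, 0]}
    - {"offset": [0, 0, -0.9], "rot": [0, 0, 0]}
    - {"offset": [0, 0, -0.95], "rot": [0, 0, 0]}
    - {"offset": [0, 0, -0.95], "rot": [0, 0, 0]}
    - {"offset": [0, 0, -0.95], "rot": [0, 0, 0]}

```text
time: 25.8
position: [0.4588, 0.248, 0.09]
tool_rot: [0.971, 0.24, 0.0, 0.0]
ft_force: [-1.5, -0.2, 5.0]
grip_width: 0.0306
grip_force: 20.0
```

apply_moves:
  series:
    - {"offset": [0, 0, 0], "rot": [0, 0, 0]}
    - {"offset": [0, 0, 0], "rot": [0, 0, 0]}
    - {"offset": [0, 0, 0], "rot": [0, 0, 0]}
    - {"offset": [0, 0, 0], "rot": [0, 0, 0]}
    - {"offset": [0, 0, 0], "rot": [0, 0, 0]}
    - {"offset": [0, 0, 0], "rot": [0, 0, 0]}
  hand: 1

```text
time: 26.4
position: [0.4589, 0.248, 0.0895]
tool_rot: [0.971, 0.24, -0.0, -0.0]
ft_force: [0.9, 0.1, 0.2]
grip_width: 0.0708
grip_force: 0.0
```

apply_moves:
  series:
    - {"offset": [0, 0, 1], "rot": [0, 0, 0]}
    - {"offset": [0, 0, 4], "rot": [0, 0, 0]}
    - {"offset": [0, 0, 8], "rot": [0, 0, 0]}
    - {"offset": [0, 0, 13], "rot": [0, 0, 0]}
    - {"offset": [0, 0, 15.5], "rot": [0, 0, 0]}
    - {"offset": [14.1, -49.8, 15.5], "rot": [0, 0, 0]}
    - {"offset": [14.1, -49.8, 15.5], "rot": [0, 0, 0]}
    - {"offset": [14.1, -49.8, 15.5], "rot": [0, 0, 0]}
    - {"offset": [14.1, -49.8, 15.5], "rot": [0, 0, 0]}
    - {"offset": [14.1, -49.8, 15.5], "rot": [0, 0, 0]}
    - {"offset": [14.1, -49.8, 15.5], "rot": [0, 0, 0]}
    - {"offset": [14.1, -49.8, 15.5], "rot": [0, 0, 0]}
    - {"offset": [14.1, -49.8, 15.5], "rot": [0, 0, 0]}
    - {"offset": [14.1, -49.8, 15.5], "rot": [0, 0, 0]}
    - {"offset": [14.1, -49.8, 15.5], "rot": [0, 0, 0]}
    - {"offset": [14.1, -49.8, 15.5], "rot": [0, 0, 0]}
    - {"offset": [14.1, -49.8, 15.5], "rot": [0, 0, 0]}
    - {"offset": [14.1, -49.8, 15.5], "rot": [0, 0, 0]}
    - {"offset": [14.1, -49.8, 15.5], "rot": [0, 0, 0]}
    - {"offset": [14.1, -49.8, 15.5], "rot": [0, 0, 0]}

```text
time: 28.4
position: [0.5996, -0.2478, 0.2448]
tool_rot: [0.971, 0.241, -0.0, -0.0]
ft_force: [-0.4, 0.5, 0.6]
grip_width: 0.0869
grip_force: 0.0
```

```bash
python3 - <<'E'
from h import *
look(['knob'],'w8')
im=cv2.imread('pics/w8.png')[:,:,::-1].astype(int)
b=im.sum(2)
m=near('wrist',[.6,-.2495,.02],45)&((abs(im[:,:,0]-im[:,:,2])<14))
m=solid(cv2.morphologyEx(m.astype(np.uint8),cv2.MORPH_OPEN,np.ones((5,5)))); print(m.sum())
print(fit(im,m,[(.020,0),(.020,.030)],[.6,-.2495]))
cv2.imwrite('pics/w8m.png',cv2.resize(np.hstack([im[120:320,220:420,::-1],np.repeat(m[120:320,220:420,None]*255,3,2)]).astype(np.uint8),None,fx=1.8,fy=1.8))
E
```

```text
knob [([0.6045, -0.2481, -0.0039], 0.75, [319.0, 204.0])]
28.5 [ 0.5998 -0.2484  0.2448] [ 0.971  0.241 -0.    -0.   ]
1491
(array([ 0.6041, -0.2508]), np.float64(0.925))
```

View pics/w8m.png

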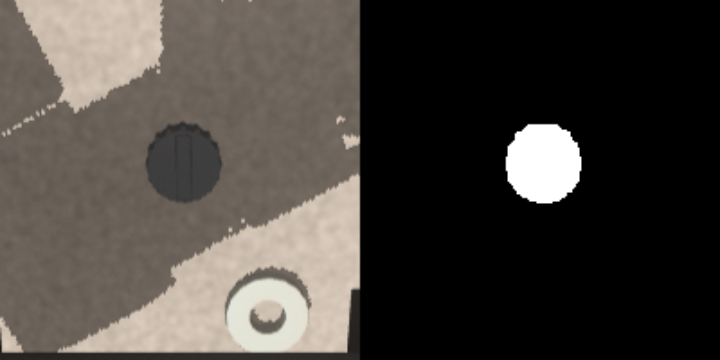

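The knob is at crop (183,163) with its bar along the image vertical, and the tape roll at (268,315) is clear of the fingers.

apply_moves:
  series:
    - {"offset": [0.4, 0, -5], "rot": [0, 0, 0]}
    - {"offset": [0.4, 0, -10], "rot": [0, 0, 0]}
    - {"offset": [0.4, 0, -14], "rot": [0, 0, 0]}
    - {"offset": [0.4, 0, -17], "rot": [0, 0, 0]}
    - {"offset": [0.4, 0, -19], "rot": [0, 0, 0]}
    - {"offset": [0.4, 0, -20.5], "rot": [0, 0, 0]}
    - {"offset": [0.4, 0, -21.5], "rot": [0, 0, 0]}
    - {"offset": [0.4, 0, -22], "rot": [0, 0, 0]}
    - {"offset": [0.4, 0, -22], "rot": [0, 0, 0]}
    - {"offset": [0.4, 0, -22], "rot": [0, 0, 0]}
    - {"offset": [0.4, 0, -22], "rot": [0, 0, 0]}

```text
time: 29.6
position: [0.6046, -0.2504, 0.0257]
tool_rot: [0.971, 0.24, 0.001, 0.001]
ft_force: [-0.4, 0.2, -0.3]
grip_width: 0.0874
grip_force: 0.0
```

apply_moves:
  series:
    - {"offset": [0, 0, 0], "rot": [0, 0, 0]}
    - {"offset": [0, 0, 0], "rot": [0, 0, 0]}
    - {"offset": [0, 0, 0], "rot": [0, 0, 0]}
    - {"offset": [0, 0, 0], "rot": [0, 0, 0]}
    - {"offset": [0, 0, 0], "rot": [0, 0, 0]}
    - {"offset": [0, 0, 0], "rot": [0, 0, 0]}
    - {"offset": [0, 0, 0], "rot": [0, 0, 0]}
    - {"offset": [0, 0, 0], "rot": [0, 0, 0]}
    - {"offset": [0, 0, 0], "rot": [0, 0, 0]}
    - {"offset": [0, 0, 0], "rot": [0, 0, 0]}
  hand: 0.2
  newtons: 25

```text
time: 30.6
position: [0.6039, -0.25, 0.0245]
tool_rot: [0.971, 0.24, 0.0, 0.0]
ft_force: [-0.1, 0.9, -0.9]
grip_width: 0.0359
grip_force: 24.9
```

apply_moves:
  series:
    - {"offset": [0, 0, 1], "rot": [0, 0, 0]}
    - {"offset": [0, 0, 4], "rot": [0, 0, 0]}
    - {"offset": [0, 0, 8], "rot": [0, 0, 0]}
    - {"offset": [0, 0, 13], "rot": [0, 0, 0]}
    - {"offset": [0, 0, 16], "rot": [0, 0, 0]}
    - {"offset": [0, 2, 16], "rot": [0, 0, 8]}
    - {"offset": [0, 6, 16], "rot": [0, 0, 16]}
    - {"offset": [0, 10, 16], "rot": [0, 0, 24]}
    - {"offset": [0, 14.5, 16], "rot": [0, 0, 32]}
    - {"offset": [0, 19, 16], "rot": [0, 0, 40]}
    - {"offset": [0, 23, 16], "rot": [0, 0, 48]}
    - {"offset": [1, 27, 16], "rot": [0, 0, 56]}
    - {"offset": [2, 31, 16], "rot": [0, 0, 62]}
    - {"offset": [3, 34.5, 16], "rot": [0, 0, 62]}
    - {"offset": [4, 37, 16], "rot": [0, 0, 62]}
    - {"offset": [4, 38, 16], "rot": [0, 0, 62]}
    - {"offset": [4, 38, 16], "rot": [0, 0, 62]}
    - {"offset": [4, 38, 16], "rot": [0, 0, 62]}
    - {"offset": [4, 38, 16], "rot": [0, 0, 62]}

```text
time: 32.5
position: [0.6435, 0.1284, 0.1846]
tool_rot: [0.709, 0.705, -0.0, -0.0]
ft_force: [0.5, -0.1, -1.0]
grip_width: 0.0362
grip_force: 24.9
```

```bash
python3 - <<'E'
from h import *
look(['short_valve','knob'],'w9')
print(proj('wrist',[.645,.248,.042]),proj('wrist',[.645,.248,.02]))
E
```

```text
short_valve [([0.6486, 0.2422, -0.0026], 0.8, [323.0, 79.0])]
knob [([0.6433, 0.1321, 0.1522], 0.89, [316.0, 286.0])]
32.65 [0.6438 0.1287 0.1846] [ 0.709  0.705 -0.    -0.   ]
[317.94300676  61.36225309] [317.85201369  66.88998327]
```

View pics/w9.png

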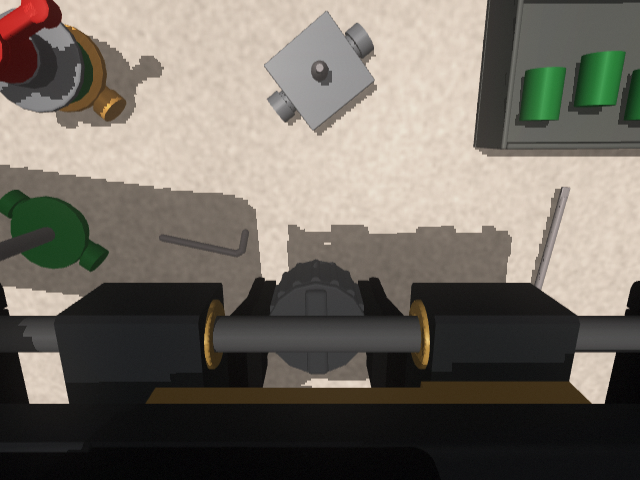

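The view shows the short valve's flange with corners at (326,11), (374,80), (318,133) and (264,65) and its spindle tip at about (320,67). The knob is held at (317,316), and the finished tall stack is at top left.

```bash
python3 - <<'E'
from h import *
c=[ray('wrist',p,.02)[:2] for p in((326,11),(374,80),(318,133),(264,65))]
print(np.round(c,4).tolist(),np.mean(c,0),[np.linalg.norm(c[i]-c[i-1]) for i in range(4)])
im=cv2.imread('pics/w9.png').astype(int)
n=near('wrist',[.646,.244,.042],15); g=im.sum(2); print(g[60:86,320].tolist()); print(g[66,305:336].tolist())
print(ray('wrist',(319.5,67),.042))
p=get_obs()['position']
print([proj('wrist',[p[0],p[1]+.02,p[2]-.0245+z]) for z in (0,.03)])
S=cv2.imread('pics/scene0.png')
k=[d['centre'] for d in nets.search_frame('wrist','short_valve')];print(k)
E
```

```text
[[0.6509, 0.2839], [0.6857, 0.2389], [0.6448, 0.2021], [0.6062, 0.2495]] [0.64692716 0.24361281] [np.float64(0.05636792843593376), np.float64(0.05693350769109273), np.float64(0.055046280458480513), np.float64(0.06116526579899534)]
[361, 266, 284, 358, 472, 500, 489, 491, 497, 505, 503, 427, 215, 204, 208, 200, 195, 186, 181, 180, 185, 206, 332, 466, 463, 461]
[477, 478, 480, 477, 478, 475, 401, 280, 291, 305, 316, 454, 495, 493, 492, 489, 491, 490, 281, 220, 216, 203, 281, 464, 465, 467, 462, 464, 461, 459, 459]
[0.64602058 0.24452096 0.042     ]
[array([317.40668808, 257.20297836]), array([317.54191231, 281.92874799])]
[[0.6449, 0.2427, 0.021]]
```

apply_moves:
  series:
    - {"offset": [0, 3, 0], "rot": [0, 0, 0]}
    - {"offset": [0.2, 7, 0], "rot": [0, 0, 0]}
    - {"offset": [0.2, 10, 0], "rot": [0, 0, 0]}
    - {"offset": [0.2, 11.5, 0], "rot": [0, 0, 0]}
    - {"offset": [0.2, 11.5, -2], "rot": [0, 0, 0]}
    - {"offset": [0.2, 11.5, -6], "rot": [0, 0, 0]}
    - {"offset": [0.2, 11.5, -9], "rot": [0, 0, 0]}
    - {"offset": [0.2, 11.5, -10.5], "rot": [0, 0, 0]}
    - {"offset": [0.2, 11.5, -11.2], "rot": [0, 0, 0]}
    - {"offset": [0.2, 11.5, -11.2], "rot": [0, 0, 0]}
    - {"offset": [0.2, 11.5, -11.6], "rot": [0, 0, 0]}
    - {"offset": [0.2, 11.5, -12], "rot": [0, 0, 0]}
    - {"offset": [0.2, 11.5, -12.3], "rot": [0, 0, 0]}
    - {"offset": [0.2, 11.5, -12.3], "rot": [0, 0, 0]}

```text
time: 34.1
position: [0.6458, 0.245, 0.0616]
tool_rot: [0.709, 0.706, -0.0, -0.0]
ft_force: [-0.9, 0.5, -0.4]
grip_width: 0.036
grip_force: 24.9
```

No contact force with the tip 5 mm inside the knob, so I'll continue to the seat.

apply_moves:
  series:
    - {"offset": [0, 0, -0.5], "rot": [0, 0, 0]}
    - {"offset": [0, 0, -0.9], "rot": [0, 0, 0]}
    - {"offset": [0, 0, -1.2], "rot": [0, 0, 0]}
    - {"offset": [0, 0, -1.5], "rot": [0, 0, 0]}
    - {"offset": [0, 0, -1.65], "rot": [0, 0, 0]}
    - {"offset": [0, 0, -1.75], "rot": [0, 0, 0]}
    - {"offset": [0, 0, -1.75], "rot": [0, 0, 0]}
    - {"offset": [0, 0, -1.75], "rot": [0, 0, 0]}

```text
time: 34.9
position: [0.6458, 0.245, 0.0445]
tool_rot: [0.709, 0.706, -0.0, -0.0]
ft_force: [-1.5, -0.5, 3.5]
grip_width: 0.0363
grip_force: 24.9
```

Seated. I'll release, rise and back away to look.

apply_moves:
  series:
    - {"offset": [0, 0, 0], "rot": [0, 0, 0]}
    - {"offset": [0, 0, 0], "rot": [0, 0, 0]}
    - {"offset": [0, 0, 0], "rot": [0, 0, 0]}
    - {"offset": [0, 0, 0], "rot": [0, 0, 0]}
    - {"offset": [0, 0, 0], "rot": [0, 0, 0]}
    - {"offset": [0, 0, 0], "rot": [0, 0, 0]}
  hand: 1

```text
time: 35.5
position: [0.6459, 0.245, 0.044]
tool_rot: [0.709, 0.706, -0.0, 0.0]
ft_force: [-0.4, -0.2, 0.9]
grip_width: 0.0764
grip_force: 0.0
```

apply_moves:
  series:
    - {"offset": [0, 0, 1], "rot": [0, 0, 0]}
    - {"offset": [0, 0, 4], "rot": [0, 0, 0]}
    - {"offset": [0, 0, 9], "rot": [0, 0, 0]}
    - {"offset": [0, 0, 14], "rot": [0, 0, 0]}
    - {"offset": [0, 0, 19], "rot": [0, 0, 0]}
    - {"offset": [-8, -15, 19], "rot": [0, 0, 0]}
    - {"offset": [-8, -15, 19], "rot": [0, 0, 0]}
    - {"offset": [-8, -15, 19], "rot": [0, 0, 0]}
    - {"offset": [-8, -15, 19], "rot": [0, 0, 0]}
    - {"offset": [-8, -15, 19], "rot": [0, 0, 0]}
    - {"offset": [-8, -15, 19], "rot": [0, 0, 0]}
    - {"offset": [-8, -15, 19], "rot": [0, 0, 0]}

```text
time: 36.7
position: [0.5668, 0.0959, 0.2345]
tool_rot: [0.708, 0.706, 0.001, 0.0]
ft_force: [0.1, 0.2, -0.6]
grip_width: 0.0874
grip_force: 0.0
```

```bash
python3 - <<'E'
from h import *
a=snap('wrist','w10');b=snap('scene','s10')
cv2.imwrite('pics/fin.png',np.hstack([a[:280,:,::-1][:,100:500],cv2.resize(b[180:340,160:520,::-1],(630,280))])[:,:]) 
f=cv2.imread('pics/fin.png'); cv2.imwrite('pics/fin.png',cv2.resize(f,(800,int(f.shape[0]*800/f.shape[1]))))
for q in('jar','hex_key','elbow','tape_roll','rosette','handle','knob','collar'):print(q,[np.round(d['centre'],3).tolist() for d in nets.spot_point('scene',q)][:3])
o=get_obs();print(o['time'],o['position'])
E
```

```text
jar [[0.545, -0.114, 0.002]]
hex_key [[0.543, 0.106, -0.003]]
elbow [[0.539, 0.349, -0.002]]
tape_roll [[0.546, -0.337, -0.001], [0.458, 0.248, 0.046]]
rosette [[0.458, 0.25, 0.046]]
handle [[0.454, 0.251, 0.066], [0.327, -0.206, -0.002]]
knob [[0.643, 0.248, 0.019]]
collar [[0.46, 0.246, 0.02]]
37.2 [0.56592219 0.09524374 0.23392291]
```

View pics/fin.png

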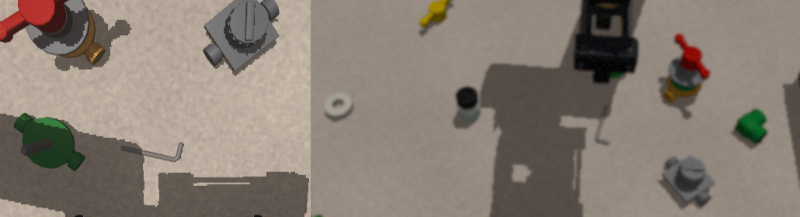

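The brass valve at (688,70) carries the collar, rosette and red handle upright. The knob sits on the short valve at (690,172), and the other items are unmoved, so I'll hand it in.

```bash
python3 -c "
from rig import hand_in
print(hand_in())"
```

```text
the job is handed in; nothing more can be done
None
```

The job is handed in at about 37 s: the collar, rosette and red handle are seated in that order on the brass spindle, the knob is on the short spindle, and the jar, hex key, elbow and tape roll show no movement.

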